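# Fetch the pin gauge from its latched case for a look at its end

## Task

The pin gauge for the turned cups is shut in the grey case: swing the latch lever right round until it is clear of the lid, open the lid by its bar handle a little past upright, where it stays by itself, and draw the gauge with the slim pin on top (not the one with the broad disc) up out of its socket. Then tip it half way over, about 45 degrees from upright in any direction with the pin end still the higher, so that the pin can be inspected, and finish while holding it still like that in the gripper, a good 25 cm above the worktop. Leave the lid open, the latch off it, the disc gauge in its socket and the other things where they are.

Things in the scene. Friction and masses are not known exactly. Their poses are not given: they have to be found in the camera images.
- case: grey plastic gauge case, fixed, 125 (x, depth) x 190 (y, width) mm; lower half 42 mm high, walls 4 mm; closed lid's top at 74 mm. Origin: centre of its underside, on the worktop. x points from the front (handle side) to the hinge, y along the front to the latch's end, z up. Inside, a nest 22 mm high with two sockets 16 mm deep at x -10, y +42 and -42 mm; which gauge is in which varies.
- latch (a joint): flat steel lever on an upright pivot at the front of the case, near its +y end; rad: 0 = it points along case +x, over the lid, and blocks it; grows anticlockwise seen from above, the knob swinging to case +y, off the lid; clear of the lid from about 1.3, stop at 1.8. Starts between 0 and 0.2. Light friction, stays where it is left.
- latch_knob (a point): middle of the upright round knob (13 mm diameter, 24 mm tall, black) on the lever's free end, 45 mm from the pivot, 94 mm above the worktop; the top of the lever is 12 mm below this point.
- latch_pivot (a point): the lever's pivot axis (upright), 79 mm above the worktop.
- lid (a joint): the lid's opening angle in rad: 0 shut, 1.57 upright, stop at 1.85 (leaning back); opens upward about a level hinge along case y at the far rim. A stiff hinge (about 0.2 N m): the lid stays where it is left. While the latch is over it, it cannot rise.
- lid_handle (a point): middle of the lid's round steel bar handle: 10 mm diameter, 72 mm long along case y, held by two arms 45 mm in front of the lid's front edge; with the lid shut it is 66 mm above the worktop and level, with free space under it and 40 mm between it and the lid.
- lid_hinge (a point): middle of the lid's hinge axis (along case y), 42 mm above the worktop; the handle lies 170 mm before and 24 mm above it when the lid is shut.
- pin_gauge_mid (a point): the gauge to fetch, half-way up (30 mm above its lower end). 60 mm tall: round dark handle 24 mm in diameter, 46 mm long, then a slim bright pin 12 mm in diameter, 14 mm long; z axis from handle to pin. In its socket it stands upright, 30 mm of handle above the nest, this point 36 mm above the worktop; 0.12 kg, loose in the socket.
- pin_gauge: the same gauge; origin at the centre of its lower end.
- disc_gauge_mid (a point): the other gauge, same handle, but with a broad disc 32 mm in diameter and 8 mm thick on top (54 mm tall); this point is 30 mm above its lower end. Stays in its socket.
- disc_gauge: the same disc gauge; origin at the centre of its lower end.
- cup_a: turned metal cup, 36 mm wide, 43 mm tall, upright beside the case on its -y side; origin under its centre.
- cup_b: a second such cup on the -y side of the case.
- cup_c: a third such cup, behind the case to the left.
- pen: marker pen lying behind the case, 130 mm long, 15 mm thick; origin under its centre.
- bin: open stacking bin with small parts, 130 x 111 x 60 mm, behind the case on the right; origin under its centre.

How it is judged:
By the outcome, as a careful person would: the job done as asked, in the order asked, and still so for the second after the job is handed in, while the arm keeps its last pose, push and grip.
It also fails if it takes over 67 s, if anything falls off the work surface, if the arm or the gripper's body presses on something with over 40 N, if the wrist force passes 120 N, or if a joint passes its speed limit or range.

## Robot

A 6-joint arm with a two-finger parallel gripper is mounted at the origin on a cart in front of the work surface, level with it; the furniture and walls round the work are solid. World frame = base frame: x ahead of the robot, y to its left, z up, the work surface at z = 0. Lengths are in mm, angles in rad, forces in N, time in s.
With the tool pointing down it reaches from about 275 to 750 mm from the base axis. Payload 10.2 kg.
Tool frame: the origin (TCP) lies on the centre line of the jaws, within the pads' length; the fingertips stand 17 mm ahead of it and the grasp point (between the pads) lies 2 mm behind it (ctrl.tip_extent is the distance from the TCP to the fingertips, in mm); z points along the fingers, y is the line along which they close (so a half turn about z gives the same grasp; the last joint's range is limited). The gripper opens to 85 mm and grips with 20 to 120 N. Pads are 22 mm wide; open, the fingers measure 114 mm over their backs; the gripper's body (76 mm by 85 mm) begins 54 mm behind the grasp point. The pads swing forward as they close: fully open they stand 13 mm farther back than shut.
Start: joints at [1.074, 0.313, 1.498, -0, 1.331, -0.223], TCP at [141.968, 505.447, 248.294] pointing down, gripper open.
Joint ranges: [-2.94, 2.94], [-0.97, 2.17], [0.19, 2.56], [-1.23, 4.37], [0.02, 3.11], [-2.88, 2.88]. Speed limits (rad/s): [2.39, 2.39, 3.01, 3.14, 3.14, 3.14].

## Interface

Orientations are given as a unit quaternion [w, x, y, z].
In Python, from rig import sensors, capture, ctrl, cut_out, place_of gives the robot as it stands.
- The arm moves only by the shell command python3 -m jog 'ROWS' [FORCE]. ROWS is JSON, a list of rows, each a list of 3 entries, a list of its own where there are three numbers: the shift along the world's x, y, z in mm, then the turn, a rotation vector about the world's x, y, z in degrees, then the closure, from 0 (fully open) to 1 (shut). A call has exactly 8 rows; each row is the pose to reach, as a shift and turn from the pose commanded when the call began; what a row does not reach only later rows make up. A row lasts 1/12 s, in which the tool goes at most 41.7 mm and 7.16 degrees, less where a joint would pass 70% of its speed; a pose out of reach is approached as far as the arm can. A call with a gripper value outside its range is refused whole. The fingers move at their own pace and stop on an object; FORCE is the grip in N (left out, the last holds). Time passes only in rows, so rows that repeat a pose let the fingers close, or fill a call up. It gives the time, the measured TCP pose, the force and the opening at its end, in the units of the state.
- sensors.sense(): the state, without advancing time (a new reading comes with each control period).
- capture(name): name is "scene" or "top" or "wrist"; returns a dict with "color" (384x512x3 uint8, blue, green, red), "z_map" (384x512 float32, mm along the optical axis (not along the pixel's ray), 0 where there is no reading), "camera_matrix" (3x3 intrinsics, pixels), "R" (3x3) and "t" (3): a world point X has camera coordinates R X + t. Camera axes: x right, y down, z forward; pixel columns grow to the right and rows downward; lengths in mm; the calibration is good to about 2 mm. A picture is of the moment at which its call begins.
- ctrl.finish_job(): hands the job in, once; it reports no verdict.
Trained networks look in a picture, given as the dict that the camera call returned (one of the last four; its "shot" number tells which), for a name from the list of things; names that differ only in an ending like _2 or _b are one class to them, and where a whole thing is asked for, a point or a joint stands for the part that bears it (a point fixed in the world has none). Each returns a list of dicts, best first, with "p" (0 to 1); they miss things now and then, are a little off and sometimes report something else, mostly with a low value. They report only what shows in the picture. A call takes as long as a camera call.
- cut_out(picture, query): "region" (384x512 bool, what is visible of it) and "box" ([left, top, right, bottom] in pixels, round what is visible of it).
- place_of(picture, query): "centre" ([row, column] in pixels: a listed point, or the origin of a listed thing).
The state is a dict: "time_s": time; "joints": joint angles; "dq": joint speeds; "tau": joint torques, N m; "eef_pos": TCP position; "ee_rot": TCP orientation; "force": force on the tool from outside, world axes, zero at the start; "wrist_torque": the same for the moment, N m; "grip_width": opening from 0.0 (shut) to 1.0 (fully open).
Only numpy, scipy, OpenCV 4.12 (cv2) and the standard library are available. Lean on these libraries where they do the work, as an engineer would, in place of code of your own. Each camera call takes 0.05 s, during which the arm holds its last target. There are 200 camera calls.

## Working session

There is one attempt and no reset: what is moved stays moved. The work goes in short steps, Python scripts to look and compute and a shell command to move; the robot and the scene stay as the last step left them, time stands still between calls to the robot, and variables do not carry over. Pictures are saved under pics/ and viewed, on a budget of 10 in all, crops included, one or two more only if the job needs it, and the job is handed in when it is done.

```bash
ls; mkdir -p pics
cat > h.py <<'E'
import numpy as np, cv2
from rig import sensors, capture, ctrl, cut_out, place_of
def ray(p,rc):
    K=np.array(p["camera_matrix"]);R=np.array(p["R"]);t=np.array(p["t"]).ravel()
    d=R.T@np.linalg.solve(K,[rc[1],rc[0],1.]); return -R.T@t,d
def atz(p,rc,z):
    o,d=ray(p,rc); return o+d*(z-o[2])/d[2]
def dep(p,rc):
    o,d=ray(p,rc); r,c=int(round(rc[0])),int(round(rc[1]))
    w=p["z_map"][max(r-1,0):r+2,max(c-1,0):c+2]; w=w[w>0]
    return o+d*np.median(w) if w.size else None
E
python3 - <<'E'
from h import *
Z=dict(latch_knob=94,latch_pivot=79,lid_handle=66,lid_hinge=42,case=0,cup_a=0,pen=0,bin=0)
np.set_printoptions(precision=0,suppress=True)
for n in("top","scene"):
    p=capture(n); cv2.imwrite(f"pics/{n}0.png",p["color"])
    for q,z in Z.items():
        for r in place_of(p,q)[:3]: print(n,q,round(r["p"],2),np.array(r["centre"]),atz(p,r["centre"],z),dep(p,r["centre"]))
print(sensors.sense())
E
```

```text
pics
top latch_knob 0.83 [202. 176.] [544. 263.  94.] [545. 265.  83.]
top latch_knob 0.27 [194. 224.] [558. 177.  94.] [559. 177.  74.]
top latch_pivot 0.83 [224. 171.] [505. 275.  79.] [505. 274.  82.]
top latch_pivot 0.5 [115. 190.] [707. 240.  79.] [717. 244.  41.]
top lid_handle 0.96 [248. 200.] [461. 222.  66.] [461. 222.  70.]
top case 0.85 [197. 222.] [561. 184.   0.] [555. 182.  75.]
top cup_a 0.73 [115. 190.] [730. 248.   0.] [718. 244.  42.]
top cup_a 0.52 [204. 283.] [546.  61.   0.] [545.  63.  14.]
top cup_a 0.5 [227. 274.] [499.  81.   0.] [499.  82.  13.]
top pen 0.71 [107. 233.] [745. 159.   0.] [742. 159.  12.]
top bin 0.76 [123. 302.] [709.  19.   0.] [708.  20.   3.]
scene latch_knob 0.79 [191. 201.] [552. 266.  94.] [547. 268.  97.]
scene latch_knob 0.27 [189. 236.] [536. 201.  94.] [574. 189.  74.]
scene latch_pivot 0.5 [214. 201.] [494. 284.  79.] [501. 282.  75.]
scene lid_hinge 0.74 [189. 239.] [631. 166.  42.] [572. 184.  73.]
scene case 0.86 [221. 236.] [570. 192.   0.] [462. 227.  69.]
scene cup_a 0.88 [229. 303.] [490.  77.   0.] [486.  80.   3.]
scene cup_a 0.57 [191. 192.] [742. 248.   0.] [598. 275.  74.]
scene cup_a 0.48 [213. 295.] [556.  62.   0.] [493.  94.  41.]
scene bin 0.73 [180. 282.] [718.  20.   0.] [669.  43.  26.]
scene bin 0.59 [226. 301.] [503.  75.   0.] [480.  87.  16.]
{'time_s': 0.9, 'joints': array([ 1.,  0.,  1.,  0.,  1., -0.]), 'dq': array([ 0.,  0.,  0.,  0., -0., -0.]), 'tau': array([ -0., -41., -26.,  -0.,   0.,  -0.]), 'eef_pos': array([142., 505., 248.]), 'ee_rot': array([-0.,  0.,  1., -0.]), 'force': array([-1.,  0.,  1.]), 'wrist_torque': array([-0., -0.,  0.]), 'grip_width': 0.9988831956262886}
```

Run:
```python
import cv2,numpy as np
a=cv2.imread("pics/top0.png")[80:280,130:350];b=cv2.imread("pics/scene0.png")[130:280,150:370]
cv2.imwrite("pics/v1.png",np.vstack([cv2.resize(a,None,fx=1.7,fy=1.7,interpolation=cv2.INTER_CUBIC),cv2.resize(b,None,fx=1.7,fy=1.7,interpolation=cv2.INTER_CUBIC)]))
from h import *
# top depth: lid plane
p=capture("top");K=p["camera_matrix"];R=p["R"];t=p["t"].ravel()
v,u=np.mgrid[:384,:512];z=p["z_map"]
X=(np.stack([(u-K[0,2])/K[0,0]*z,(v-K[1,2])/K[1,1]*z,z],-1)-t)@R
m=(X[...,2]>66)&(X[...,2]<80)&(X[...,0]>400)&(X[...,0]<750)&(X[...,1]<320)&(X[...,1]>80)
print(cv2.minAreaRect(X[m][:,:2].astype(np.float32)))
n,l,s,c=cv2.connectedComponentsWithStats(m.astype(np.uint8))
k=1+s[1:,4].argmax();mm=cv2.erode((l==k).astype(np.uint8),np.ones((9,9)));mm=cv2.dilate(mm,np.ones((9,9)))>0
print(s, cv2.minAreaRect(X[mm&m][:,:2].astype(np.float32)))
print(sensors.sense()['ee_rot'])
import rig;
```

```text
((542.6641235351562, 193.97415161132812), (189.9110107421875, 175.11740112304688), 73.64852905273438)
[[     0      0    512    384 189321]
 [   161    145    116    110   7281]
 [   173    206      1      1      1]
 [   171    212      1      1      1]
 [   167    217      1      1      1]
 [   169    216      1      1      1]
 [   173    216      1      1      1]
 [   171    225      1      1      1]] ((566.0055541992188, 186.82662963867188), (189.9210968017578, 126.52308654785156), 74.43737030029297)
[-7.76365853e-06  1.36466723e-01  9.90644655e-01  2.39775573e-05]
```

View pics/v1.png

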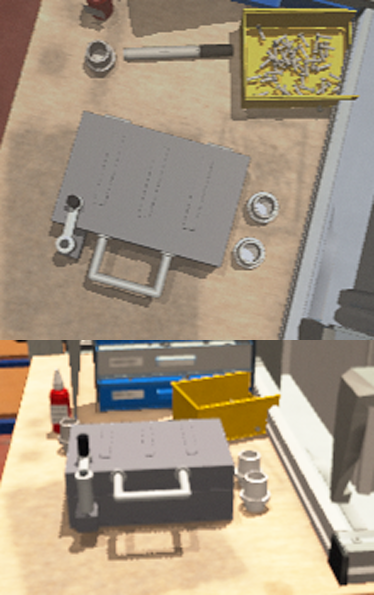

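The picture shows the case turned about -16°. The latch knob is at the upper left of the lid (top image about (176,202)), over the lid. The handle is towards the robot, at about (200,248). The cups are on the right, with the pen and bin behind. The tool's y axis already lies along case y, so I'm moving above the latch.

```bash
python3 -m jog '[[[35,-20,0],[0,0,0],0.5],[[70,-41,0],[0,0,0],0.5],[[105,-62,0],[0,0,0],0.5],[[140,-83,0],[0,0,0],0.5],[[175,-104,0],[0,0,0],0.5],[[210,-124,0],[0,0,0],0.5],[[245,-145,0],[0,0,0],0.5],[[280,-166,0],[0,0,0],0.5]]' 20
python3 -m jog '[[[30,-17,-5],[0,0,0],0.5],[[60,-34,-10],[0,0,0],0.5],[[90,-51,-20],[0,0,0],0.5],[[110,-65,-30],[0,0,0],0.5],[[123,-74,-40],[0,0,0],0.5],[[123,-74,-48],[0,0,0],0.5],[[123,-74,-48],[0,0,0],0.5],[[123,-74,-48],[0,0,0],0.5]]'
python3 - <<'E'
from h import *
np.set_printoptions(precision=1,suppress=True)
p=capture("wrist"); cv2.imwrite("pics/w1.png",p["color"])
for q,z in dict(latch_knob=94,latch_pivot=79,lid_handle=66).items():
    for r in place_of(p,q)[:2]: print(q,round(r["p"],2),np.array(r["centre"]),atz(p,r["centre"],z),dep(p,r["centre"]))
E
```

```text
time_s: 1.62
eef_pos: [423.5, 338.1, 248.4]
ee_rot: [0.0, 0.137, 0.991, 0.0]
force: [0.3, 0.5, 0.3]
grip_width: 0.499
time_s: 2.28
eef_pos: [544.0, 266.3, 200.2]
ee_rot: [-0.0, 0.136, 0.991, -0.0]
force: [0.2, 0.7, 0.2]
grip_width: 0.499
latch_knob 0.7 [205.7 269.8] [552.4 272.7  94. ] [547.9 273.6 105.9]
latch_pivot 0.84 [139.7 271.4] [508.5 286.2  79. ] [507.3 286.3  86. ]
lid_handle 0.58 [103.6 171.9] [464.8 221.6  66. ] [464.8 222.8  70.5]
```

View pics/w1.png

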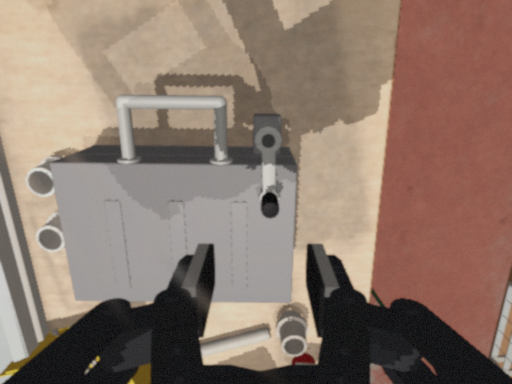

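The wrist view shows the knob at about (270,205), the pivot at (268,138) and the handle bar at (172,103). The latch is at about 0 rad. I'm going down over the knob and gripping it lightly.

```bash
python3 -m jog '[[[4,5,-20],[0,0,0],0.5],[[4,5,-45],[0,0,0],0.5],[[4,5,-70],[0,0,0],0.5],[[4,5,-90],[0,0,0],0.5],[[4,5,-98],[0,0,0],0.5],[[4,5,-98],[0,0,0],0.7],[[4,5,-98],[0,0,0],1],[[4,5,-98],[0,0,0],1]]' 20
python3 -m jog '[[[0,0,0],[0,0,0],1],[[0,0,0],[0,0,0],1],[[0,0,0],[0,0,0],1],[[0,0,0],[0,0,0],1],[[0,0,0],[0,0,0],1],[[0,0,0],[0,0,0],1],[[0,0,0],[0,0,0],1],[[0,0,0],[0,0,0],1]]'
```

```text
time_s: 3.15
eef_pos: [549.6, 270.8, 104.0]
ee_rot: [0.001, 0.136, 0.991, 0.001]
force: [0.9, 0.7, 0.1]
grip_width: 0.139
time_s: 3.82
eef_pos: [549.7, 270.8, 103.6]
ee_rot: [0.001, 0.136, 0.991, 0.001]
force: [0.3, 1.3, 7.1]
grip_width: 0.137
```

Run:
```python
import numpy as np
np.set_printoptions(precision=0,suppress=True)
a=np.radians(-16)
for th in np.linspace(0,1.65,12): print(round(th,2),45*np.array([np.cos(a+th)-np.cos(a),np.sin(a+th)-np.sin(a)]))
```

```text
0.0 [0. 0.]
0.15 [1. 7.]
0.3 [ 2. 13.]
0.45 [ 1. 20.]
0.6 [-1. 27.]
0.75 [-3. 33.]
0.9 [-7. 39.]
1.05 [-11.  44.]
1.2 [-16.  48.]
1.35 [-22.  52.]
1.5 [-28.  55.]
1.65 [-34.  57.]
```

```bash
python3 -m jog '[[[0,0,2],[0,0,0],1],[[1,7,2],[0,0,0],1],[[2,13,2],[0,0,0],1],[[1,20,2],[0,0,0],1],[[-1,27,2],[0,0,0],1],[[-3,33,2],[0,0,0],1],[[-7,39,2],[0,0,0],1],[[-7,39,2],[0,0,0],1]]'
python3 -m jog '[[[-4,5,0],[0,0,0],1],[[-9,9,0],[0,0,0],1],[[-15,13,0],[0,0,0],1],[[-21,16,0],[0,0,0],1],[[-27,18,0],[0,0,0],1],[[-28,18,0],[0,0,0],1],[[-28,18,0],[0,0,0],1],[[-28,18,0],[0,0,0],1]]'
```

```text
time_s: 4.48
eef_pos: [540.9, 310.7, 104.2]
ee_rot: [-0.0, 0.136, 0.991, 0.0]
force: [-0.1, -0.1, 0.2]
grip_width: 0.142
time_s: 5.15
eef_pos: [513.4, 327.5, 104.2]
ee_rot: [-0.0, 0.136, 0.991, -0.0]
force: [1.9, -4.4, -1.4]
grip_width: 0.139
```

```bash
python3 -m jog '[[[0,0,0],[0,0,0],0.5],[[0,0,0],[0,0,0],0.5],[[0,0,0],[0,0,0],0.5],[[0,0,25],[0,0,0],0.5],[[0,0,60],[0,0,0],0.5],[[-15,-20,95],[0,0,-7],0.5],[[-30,-45,110],[0,0,-14],0.5],[[-50,-70,110],[0,0,-21],0.5]]'
python3 -m jog '[[[0,-10,0],[0,0,-7],0.5],[[0,-20,0],[0,0,-14],0.5],[[0,-25,0],[0,0,-21],0.5],[[0,-30,0],[0,0,-28],0.5],[[0,-35,0],[0,0,-35],0.5],[[0,-35,0],[0,0,-42],0.5],[[0,-35,0],[0,0,-49],0.5],[[0,-35,0],[0,0,-56],0.5]]'
python3 -m jog '[[[0,0,0],[0,0,-7],0.5],[[0,0,0],[0,0,-13],0.5],[[0,0,0],[0,0,-13],0.5],[[0,0,0],[0,0,-13],0.5],[[0,0,0],[0,0,-13],0.5],[[0,0,0],[0,0,-13],0.5],[[0,0,0],[0,0,-13],0.5],[[0,0,0],[0,0,-13],0.5]]'
python3 - <<'E'
from h import *
np.set_printoptions(precision=2,suppress=True)
print(sensors.sense()["joints"])
Z=dict(latch_knob=94,latch_pivot=79,lid_handle=66)
for n in("wrist","top"):
  p=capture(n); cv2.imwrite(f"pics/{n}2.png",p["color"])
  for q,z in Z.items():
    for r in place_of(p,q)[:2]: print(n,q,round(r["p"],2),np.array(r["centre"]),atz(p,r["centre"],z),dep(p,r["centre"]))
E
```

```text
time_s: 5.82
eef_pos: [464.9, 257.4, 218.1]
ee_rot: [0.003, 0.317, 0.948, 0.002]
force: [1.3, -0.6, -0.0]
grip_width: 0.502
time_s: 6.48
eef_pos: [463.9, 222.6, 214.5]
ee_rot: [-0.0, 0.726, 0.688, 0.0]
force: [0.1, -0.5, 0.0]
grip_width: 0.501
time_s: 7.15
eef_pos: [464.0, 222.5, 214.3]
ee_rot: [-0.0, 0.797, 0.604, 0.0]
force: [0.9, 0.1, 0.9]
grip_width: 0.501
[0.22 0.32 1.58 0.   1.24 0.49]
wrist latch_knob 0.94 [ 26.9 300.3] [519.87 325.91  94.  ] [518.16 324.7  106.29]
wrist latch_pivot 0.64 [ 95.4 296.8] [508.71 283.22  79.  ] [508.08 283.72  86.19]
wrist lid_handle 0.94 [182.9 258.9] [462.2  221.68  66.  ] [462.62 223.08  70.82]
top latch_knob 0.4 [220.  143.4] [512.96 321.38  94.  ] [497.44 249.02 468.79]
top latch_knob 0.3 [109.4 232.5] [713.39 160.34  94.  ] [735.98 160.41  13.47]
top lid_handle 0.5 [205.4 281.4] [537.59  71.67  66.  ] [539.35  69.06  40.27]
top lid_handle 0.43 [116.  191.3] [709.11 238.36  66.  ] [716.43 240.85  38.55]
```

View pics/wrist2.png

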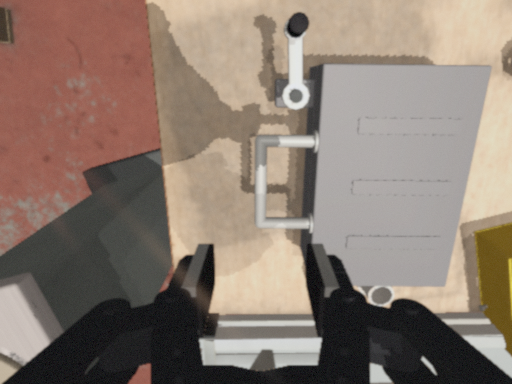

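The latch is off the lid at about 1.6 rad. The handle bar is vertical at about (260,182) in the wrist image and lined up with the jaws. I'm going down to grip it.

```bash
python3 -m jog '[[[-1,0,-30],[0,0,0],0.5],[[-1,0,-65],[0,0,0],0.5],[[-1,0,-100],[0,0,0],0.5],[[-1,0,-130],[0,0,0],0.5],[[-1,0,-150],[0,0,0],0.5],[[-1,0,-150],[0,0,0],0.5],[[-1,0,-150],[0,0,0],1],[[-1,0,-150],[0,0,0],1]]' 25
python3 -m jog '[[[0,0,0],[0,0,0],1],[[0,0,0],[0,0,0],1],[[0,0,0],[0,0,0],1],[[0,0,0],[0,0,0],1],[[0,0,0],[0,0,0],1],[[0,0,0],[0,0,0],1],[[0,0,0],[0,0,0],1],[[0,0,0],[0,0,0],1]]'
python3 - <<'E'
import numpy as np
np.set_printoptions(precision=0,suppress=True)
a=np.radians(-15.9);r=np.hypot(170,24);p0=np.arctan2(24,170)
for th in np.linspace(0,1.75,29):
    h=-r*np.cos(p0+th)+170;z=r*np.sin(p0+th)-24
    print(round(th,2),np.array([h*np.cos(a),h*np.sin(a),z]))
E
```

```text
time_s: 8.22
eef_pos: [463.8, 222.7, 65.8]
ee_rot: [0.0, 0.797, 0.604, 0.001]
force: [1.0, 0.5, -0.4]
grip_width: 0.225
time_s: 8.88
eef_pos: [464.2, 222.6, 65.8]
ee_rot: [0.001, 0.797, 0.604, 0.002]
force: [2.4, -0.8, 8.0]
grip_width: 0.104
0.0 [ 0. -0.  0.]
0.06 [ 2. -1. 11.]
0.12 [ 4. -1. 21.]
0.19 [ 7. -2. 31.]
0.25 [11. -3. 41.]
0.31 [15. -4. 51.]
0.38 [20. -6. 61.]
0.44 [25. -7. 70.]
0.5 [31. -9. 79.]
0.56 [ 38. -11.  87.]
0.62 [ 44. -13.  95.]
0.69 [ 52. -15. 102.]
0.75 [ 60. -17. 109.]
0.81 [ 68. -19. 116.]
0.88 [ 76. -22. 122.]
0.94 [ 85. -24. 127.]
1.0 [ 95. -27. 132.]
1.06 [104. -30. 136.]
1.12 [114. -32. 140.]
1.19 [124. -35. 143.]
1.25 [134. -38. 145.]
1.31 [144. -41. 146.]
1.38 [154. -44. 147.]
1.44 [165. -47. 148.]
1.5 [175. -50. 147.]
1.56 [185. -53. 146.]
1.62 [195. -56. 144.]
1.69 [205. -59. 142.]
1.75 [215. -61. 139.]
```

```bash
python3 -m jog '[[[2,-1,11],[0,0,0],1],[[4,-1,21],[0,0,0],1],[[7,-2,31],[0,0,0],1],[[11,-3,41],[0,0,0],1],[[15,-4,51],[0,0,0],1],[[20,-6,61],[0,0,0],1],[[25,-7,70],[0,0,0],1],[[31,-9,79],[0,0,0],1]]'
```

```text
time_s: 9.55
eef_pos: [493.3, 213.9, 143.7]
ee_rot: [-0.001, 0.797, 0.604, -0.001]
force: [0.2, 3.6, -2.3]
grip_width: 0.104
```

```bash
python3 -m jog '[[[7,-2,8],[0,0,0],1],[[13,-4,16],[0,0,0],1],[[21,-6,23],[0,0,0],1],[[29,-8,30],[0,0,0],1],[[37,-10,37],[0,0,0],1],[[45,-13,43],[0,0,0],1],[[54,-15,48],[0,0,0],1],[[64,-18,53],[0,0,0],1]]'
python3 -m jog '[[[9,-3,4],[0,0,0],1],[[19,-5,8],[0,0,0],1],[[29,-8,11],[0,0,0],1],[[39,-11,13],[0,0,0],1],[[49,-14,14],[0,0,0],1],[[59,-17,15],[0,0,0],1],[[70,-20,16],[0,0,0],1],[[80,-23,15],[0,0,0],1]]'
python3 -m jog '[[[10,-3,-1],[0,0,0],1],[[20,-6,-3],[0,0,0],1],[[30,-9,-5],[0,0,0],1],[[34,-10,-6],[0,0,0],1],[[34,-10,-6],[0,0,0],1],[[34,-10,-6],[0,0,0],1],[[34,-10,-6],[0,0,0],1],[[34,-10,-6],[0,0,0],1]]'
```

```text
time_s: 10.22
eef_pos: [556.8, 195.7, 198.6]
ee_rot: [-0.001, 0.797, 0.604, -0.001]
force: [-7.0, -2.7, 9.3]
grip_width: 0.102
time_s: 10.88
eef_pos: [638.3, 172.0, 212.9]
ee_rot: [0.0, 0.797, 0.604, 0.0]
force: [-1.6, -2.3, 3.5]
grip_width: 0.108
time_s: 11.55
eef_pos: [671.9, 162.2, 205.9]
ee_rot: [0.001, 0.797, 0.604, 0.0]
force: [1.0, -3.2, 5.1]
grip_width: 0.105
```

```bash
python3 -m jog '[[[0,0,0],[0,0,0],0.5],[[0,0,0],[0,0,0],0.5],[[0,0,0],[0,0,0],0.5],[[0,0,20],[0,0,0],0.5],[[0,0,45],[0,0,0],0.5],[[-5,2,75],[0,0,0],0.5],[[-35,10,90],[0,0,0],0.5],[[-70,17,90],[0,0,0],0.5]]'
python3 -m jog '[[[-30,5,0],[0,0,0],0.5],[[-55,10,0],[0,0,0],0.5],[[-60,10,-20],[0,0,0],0.5],[[-60,10,-50],[0,0,0],0.5],[[-60,10,-50],[0,0,0],0.5],[[-60,10,-50],[0,0,0],0.5],[[-60,10,-50],[0,0,0],0.5],[[-60,10,-50],[0,0,0],0.5]]'
python3 - <<'E'
from h import *
np.set_printoptions(precision=2,suppress=True)
Z=dict(pin_gauge_mid=36,disc_gauge_mid=36,lid_handle=210)
for n in("wrist","top","scene"):
  p=capture(n); cv2.imwrite(f"pics/{n}3.png",p["color"])
  for q,z in Z.items():
    for r in place_of(p,q)[:2]: print(n,q,round(r["p"],2),np.array(r["centre"]),atz(p,r["centre"],z),dep(p,r["centre"]))
a=cv2.imread("pics/wrist3.png");b=cv2.imread("pics/scene3.png")[80:290,130:370]
b=cv2.resize(b,(288,252),interpolation=cv2.INTER_CUBIC);b=cv2.copyMakeBorder(b,0,132,0,0,0)
cv2.imwrite("pics/v3.png",np.hstack([a,b]))
E
```

```text
time_s: 12.22
eef_pos: [602.6, 179.6, 297.9]
ee_rot: [0.001, 0.797, 0.604, 0.003]
force: [0.3, 0.3, -0.1]
grip_width: 0.502
time_s: 12.88
eef_pos: [542.7, 189.5, 246.8]
ee_rot: [0.001, 0.797, 0.604, 0.001]
force: [-0.3, -0.3, 0.1]
grip_width: 0.499
wrist pin_gauge_mid 0.63 [195.1 272.4] [546.08 153.87  36.  ] [546.78 158.23  48.81]
wrist pin_gauge_mid 0.22 [227.6 507.6] [782.26  48.8   36.  ] [668.58 163.41 211.5 ]
wrist disc_gauge_mid 0.63 [114.4 273.9] [568.98 233.67  36.  ] [568.64 236.19  60.33]
wrist lid_handle 0.94 [231.4 509. ] [670.15 159.99 210.  ] [668.87 161.31 211.97]
top lid_handle 0.86 [115.4 234.2] [671.11 157.67 210.  ] [670.7  157.68 211.51]
scene pin_gauge_mid 0.7 [210.1 254.7] [541.36 161.88  36.  ] [537.88 163.19  38.14]
scene disc_gauge_mid 0.62 [208.5 216.5] [576.61 232.56  36.  ] [557.24 237.51  47.28]
scene lid_handle 0.74 [109.5 234.6] [674.43 155.34 210.  ] [513.97 206.83 257.17]
scene lid_handle 0.56 [180.8 281.2] [318.21 207.04 210.  ] [668.79  45.21  24.47]
```

View pics/v3.png

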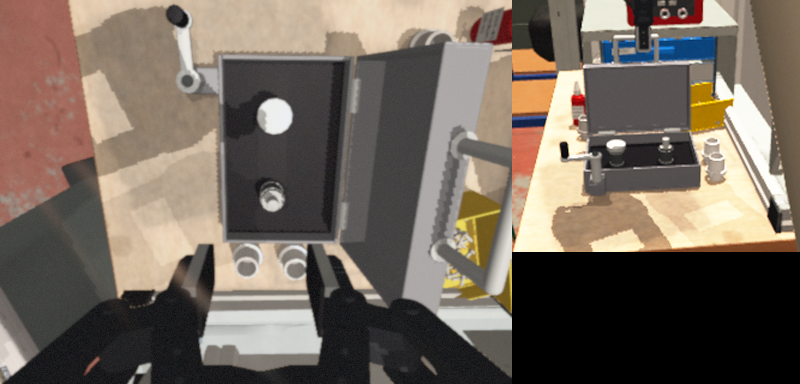

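The lid stands at about 1.7 rad. The pin gauge is the one at the -y end (wrist (272,195)) and the disc gauge is at (274,115). I'm hovering above the pin gauge and checking again before going down.

```bash
python3 -m jog '[[[1,-12,-25],[0,0,0],0.5],[[2,-24,-50],[0,0,0],0.5],[[3,-36,-75],[0,0,0],0.5],[[3,-36,-100],[0,0,0],0.5],[[3,-36,-115],[0,0,0],0.5],[[3,-36,-115],[0,0,0],0.5],[[3,-36,-115],[0,0,0],0.5],[[3,-36,-115],[0,0,0],0.5]]'
python3 - <<'E'
from h import *
np.set_printoptions(precision=2,suppress=True)
p=capture("wrist"); cv2.imwrite(f"pics/w4.png",p["color"])
for q in("pin_gauge_mid","disc_gauge_mid"):
    for r in place_of(p,q)[:2]: print(q,round(r["p"],2),np.array(r["centre"]),atz(p,r["centre"],36),dep(p,r["centre"]))
for r in cut_out(p,"pin_gauge")[:1]:
    print(r["p"],r["box"]);K=p["camera_matrix"];v,u=np.nonzero(r["region"]);z=p["z_map"][v,u]
    X=(np.stack([(u-K[0,2])/K[0,0]*z,(v-K[1,2])/K[1,1]*z,z],-1)-p["t"].ravel())@p["R"]
    t=X[(X[:,2]>62)&(X[:,2]<72)]; print("pin top",len(t),t.mean(0) if len(t) else X[:,2].max())
E
```

```text
time_s: 14.15
eef_pos: [545.6, 153.6, 131.7]
ee_rot: [0.001, 0.797, 0.604, 0.001]
force: [-0.4, -0.4, 1.1]
grip_width: 0.498
pin_gauge_mid 0.71 [204.5 259.3] [544.59 152.97  36.  ] [546.33 159.11  53.05]
pin_gauge_mid 0.65 [ 73.2 262. ] [569.56 235.75  36.  ] [569.29 235.41  60.25]
disc_gauge_mid 0.97 [ 77.  260.3] [567.95 233.89  36.  ] [567.86 233.76  60.05]
0.65 [242.2, 181.4, 277.2, 229.0]
pin top 298 [545.08 154.74  65.72]
```

View pics/w4.png

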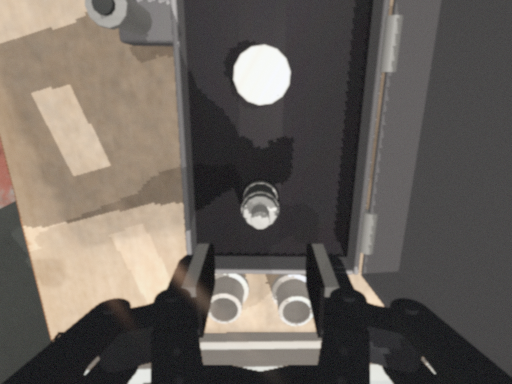

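The pin gauge is at about (260,205), centred between the jaws. Its top measures (545,155,66), under the TCP. I'm going down and gripping.

```bash
python3 -m jog '[[[0,1,-20],[0,0,0],0.5],[[0,1,-40],[0,0,0],0.5],[[0,1,-60],[0,0,0],0.5],[[0,1,-77],[0,0,0],0.5],[[0,1,-89],[0,0,0],0.5],[[0,1,-89],[0,0,0],0.5],[[0,1,-89],[0,0,0],1],[[0,1,-89],[0,0,0],1]]' 50
python3 -m jog '[[[0,0,0],[0,0,0],1],[[0,0,0],[0,0,0],1],[[0,0,0],[0,0,0],1],[[0,0,0],[0,0,0],1],[[0,0,0],[0,0,0],1],[[0,0,0],[0,0,0],1],[[0,0,0],[0,0,0],1],[[0,0,0],[0,0,0],1]]'
```

```text
time_s: 15.02
eef_pos: [545.8, 154.5, 42.6]
ee_rot: [0.001, 0.797, 0.604, 0.001]
force: [0.2, 0.7, -1.5]
grip_width: 0.262
time_s: 15.68
eef_pos: [545.7, 154.5, 42.5]
ee_rot: [0.001, 0.797, 0.604, 0.001]
force: [0.8, 0.3, 5.9]
grip_width: 0.264
```

```bash
python3 -m jog '[[[0,0,5],[0,0,0],1],[[0,0,12],[0,0,0],1],[[0,0,20],[0,0,0],1],[[0,0,35],[0,0,0],1],[[0,0,55],[0,0,0],1],[[0,0,75],[0,0,0],1],[[0,0,100],[0,0,0],1],[[0,0,125],[0,0,0],1]]'
python3 -m jog '[[[0,0,25],[0,0,0],1],[[-10,0,50],[0,0,0],1],[[-25,0,75],[0,0,0],1],[[-45,0,100],[0,0,0],1],[[-65,0,125],[0,0,0],1],[[-85,0,150],[0,0,0],1],[[-100,0,165],[0,0,0],1],[[-100,0,175],[0,0,0],1]]'
python3 -m jog '[[[0,0,0],[2,-6,0],1],[[0,0,0],[3,-12,0],1],[[0,0,0],[5,-18,0],1],[[0,0,0],[6,-24,0],1],[[0,0,0],[8,-30,0],1],[[0,0,0],[10,-36,0],1],[[0,0,0],[12,-43,0],1],[[0,0,0],[12,-43,0],1]]'
python3 -m jog '[[[0,0,0],[0,0,0],1],[[0,0,0],[0,0,0],1],[[0,0,0],[0,0,0],1],[[0,0,0],[0,0,0],1],[[0,0,0],[0,0,0],1],[[0,0,0],[0,0,0],1],[[0,0,0],[0,0,0],1],[[0,0,0],[0,0,0],1]]'
python3 - <<'E'
from h import *
from scipy.spatial.transform import Rotation as Ro
s=sensors.sense();q=s["ee_rot"];print(Ro.from_quat([*q[1:],q[0]]).as_matrix()[:,2].round(2),s["joints"].round(2))
a=capture("scene");b=capture("wrist")
for n,p in(("scene",a),("wrist",b)):
  for k,z in dict(pin_gauge_mid=340,disc_gauge_mid=36,latch_knob=94).items():
    for r in place_of(p,k)[:1]: print(n,k,round(r["p"],2),np.round(r["centre"]),atz(p,r["centre"],z).round(),dep(p,r["centre"]).round())
cv2.imwrite("pics/v5.png",np.vstack([cv2.resize(a["color"][60:290,130:370],(400,383)),cv2.resize(b["color"],(290,217)).copy() if 0 else cv2.copyMakeBorder(cv2.resize(b["color"],(288,216)),0,0,0,112,0)]))
E
```

```text
time_s: 16.35
eef_pos: [544.3, 154.4, 167.8]
ee_rot: [-0.0, 0.797, 0.604, -0.0]
force: [0.1, -0.4, -1.1]
grip_width: 0.259
time_s: 17.02
eef_pos: [442.8, 154.7, 344.3]
ee_rot: [0.001, 0.797, 0.604, 0.001]
force: [-0.0, 0.1, -0.9]
grip_width: 0.268
time_s: 17.68
eef_pos: [442.7, 154.2, 338.7]
ee_rot: [0.139, 0.738, 0.558, 0.353]
force: [-0.2, 0.0, -2.2]
grip_width: 0.264
time_s: 18.35
eef_pos: [445.0, 154.5, 341.3]
ee_rot: [0.14, 0.737, 0.559, 0.353]
force: [0.4, 0.4, -1.7]
grip_width: 0.26
[ 0.68  0.19 -0.71] [-0.02 -0.23  2.    0.35  0.64  0.05]
scene pin_gauge_mid 0.71 [ 65. 281.] [436. 158. 340.] [398. 175. 347.]
scene disc_gauge_mid 0.65 [206. 216.] [586. 231.  36.] [554. 239.  55.]
scene latch_knob 0.61 [204. 176.] [519. 322.  94.] [515. 323.  97.]
wrist pin_gauge_mid 0.61 [273. 262.] [447. 157. 340.] [440. 162. 351.]
wrist disc_gauge_mid 0.56 [162. 169.] [566. 235.  36.] [556. 233.  59.]
wrist latch_knob 0.84 [ 83. 120.] [520. 327.  94.] [516. 323. 105.]
```

View pics/v5.png

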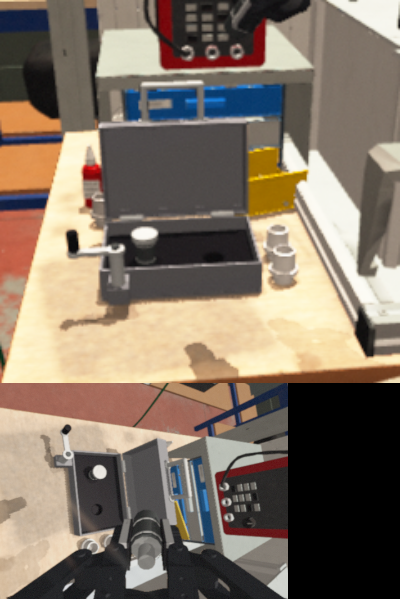

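The scene view shows the lid open, the latch off it, the disc gauge in its socket, the other socket empty and the cups in place. The wrist view shows the gauge held in the jaws with its pin towards the palm. I'm handing in the job.

```bash
python3 -c "
from rig import ctrl; print(ctrl.finish_job())"
```

```text
the job is handed in; nothing more can be done
None
```

The job is done and handed in at about 18.5 s of robot time. I swung the latch to about 1.6–1.7 rad and opened the lid by its bar to about 1.7 rad. I then drew the pin gauge out of the -y socket and tipped it 45° with the pin end up. It is held at 50 N, with the TCP 341 mm above the worktop.

**Last checks:**
- **Tilt:** the tool axis is at 45° (z component -0.71). The gauge's own tilt was not measured separately; it was gripped upright and shows in line with the jaws.
- **Grip:** steady at 0.26 opening, about 22 mm against the 24 mm handle.
- **Scene:** the pictures showed the lid open, the latch off it, the disc gauge in its socket and the cups in place. The pen and bin were not specifically re-checked.
- **Forces:** the readings printed after each move peaked at about 12 N.

No check failed. The two cameras' depth-based estimates of the held gauge differed by about 40 mm horizontally, but both put it about 350 mm up, well above the 250 mm required.

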